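# Load the solvent and wash bottle trays for an LC run

## Robot

A 7-joint arm with a two-finger parallel gripper is mounted at the origin on the work surface. World frame = base frame: x ahead of the robot, y to its left, z up, the work surface at z = 0. Lengths are in m, angles in rad, forces in N, time in s.
With the tool pointing down it reaches from about 0.425 to 0.925 m from the base axis. Payload 6.8 kg.
Tool frame: the origin (TCP) lies at the very end of the fingers, on their centre line; the grasp point (between the pads) lies 19 mm behind it (r.tcp_to_grasp is the distance from the TCP to the grasp point, in m); z points along the fingers, y is the line along which they close (so a half turn about z gives the same grasp; the last joint's range is limited). The gripper opens to 85 mm and grips with 20 to 120 N. Pads are 22 mm wide; open, the fingers measure 114 mm over their backs; the gripper's body (76 mm by 85 mm) begins 54 mm behind the grasp point. The pads swing forward as they close: fully open they stand 13 mm farther back than shut.
Start: joints at [1.008, 0.477, 0.022, 1.555, -0.011, 1.109, -0.083], TCP at [0.297, -0.606, 0.231] pointing down, gripper open.
Joint ranges: [-2.96, 2.96], [-0.34, 2.1], [-1.41, 1.46], [0.24, 2.44], [-1.37, 4.51], [0.17, 1.92], [-2.96, 2.96]. Speed limits (rad/s): [2.39, 2.39, 3.14, 3.14, 3.14, 3.14, 3.14].

## Interface

Orientations are given as a rotation vector (axis times angle).
In Python, from bench import r gives the robot as it stands.
- The arm moves only by the tool step_arm, never from a script. Its argument "moves" is a list of rows, each a list of 7 numbers: the shift along the tool's x, y, z in mm, then the turn, a rotation vector about the tool's x, y, z in rad, then the finger opening in mm, from 0 to 85.4. A call has 1 to 8 rows; each row is the pose to reach, as a shift and turn from the pose commanded when the call began, along the tool's axes at that moment; what a row does not reach only later rows make up. A row lasts 1/10 s, in which the tool goes at most 50 mm and 8.59 degrees, less where a joint would pass 70% of its speed; a pose out of reach is approached as far as the arm can. A call with a gripper value outside its range is refused whole. The fingers move at their own pace and stop on an object; "grip_force" is the grip in N (left out, the last holds). Time passes only in rows, so rows that repeat a pose let the fingers close. It gives the time, the measured TCP pose, the force, the opening and the grip force at its end, in the units of the state.
- r.get_obs(): the state, without advancing time (a new reading comes with each control period).
- r.grab_frame(name): name is "side" or "top" or "wrist"; returns a dict with "image" (480x640x3 uint8, red, green, blue), "depth" (480x640 float32, m along the optical axis (not along the pixel's ray), 0 where there is no reading), "mtx" (3x3 intrinsics, pixels), "rvec" (rotation vector, rad) and "tvec" (3), from world to camera coordinates, as OpenCV has them. Camera axes: x right, y down, z forward; pixel columns grow to the right and rows downward; lengths in m; the calibration is good to about 2 mm. A picture is of the moment at which its call begins.
- r.hand_in(): hands the job in; it is judged then, once.
The state is a dict: "clock": time; "joints": joint angles; "qvel": joint speeds; "tau": joint torques, N m; "tcp_pos": TCP position; "orientation": TCP orientation; "contact_force": force on the tool from outside, world axes, zero at the start; "moment": the same for the moment, N m; "grip_width": finger opening in m; "gripper_force": force on a finger pad.
Only numpy, scipy, OpenCV 4.12 (cv2) and the standard library are available. Lean on these libraries where they do the work, as an engineer would, in place of code of your own. Each camera call takes 0.05 s, during which the arm holds its last target. There are 200 camera calls.

## Task

Load the two bottle trays for the next liquid-chromatography run. In the white pump tray, stand the amber bottle between the two large clear ones, with the blue-capped one on its left and the green-capped one on its right; in the grey wash tray, stand the small red-capped bottle behind the small yellow-capped one (left, right and behind as seen from the robot looking out over the bench). Set each glass bottle down gently and upright in its own well, without dropping it or tipping any over, and leave the beaker and the vial rack where they stand.

Things in the scene. Friction and masses are not known exactly. Their poses are not given: they have to be found in the camera images.
- bottle_blue: Large screw-cap laboratory bottle, clear glass, blue ribbed cap, small blank white label on its side. Loose, round, upright at the start. Body 56 mm in diameter, 104 mm tall in all; the cap, 52 mm in diameter, takes the top 28 mm (76 to 104 mm up) and is the place to grip it. About 0.23 kg. Origin: centre of its underside; z up along the bottle.
- bottle_amber: Large screw-cap laboratory bottle, amber (brown) glass, white ribbed cap, small blank white label on its side. Loose, round, upright at the start. Body 56 mm in diameter, 104 mm tall in all; the cap, 52 mm in diameter, takes the top 28 mm (76 to 104 mm up) and is the place to grip it. About 0.23 kg. Origin: centre of its underside; z up along the bottle.
- bottle_green: Large screw-cap laboratory bottle, clear glass, green ribbed cap, small blank white label on its side. Loose, round, upright at the start. Body 56 mm in diameter, 104 mm tall in all; the cap, 52 mm in diameter, takes the top 28 mm (76 to 104 mm up) and is the place to grip it. About 0.23 kg. Origin: centre of its underside; z up along the bottle.
- bottle_red: A small screw-cap laboratory bottle, clear glass, red ribbed cap, small blank white label on its side. Loose, round, upright at the start. Body 46 mm in diameter, 92 mm tall in all; the cap, 41 mm in diameter, takes the top 24 mm (68 to 92 mm up) and is the place to grip it. About 0.14 kg. Origin: centre of its underside; z up along the bottle.
- bottle_yellow: A small screw-cap laboratory bottle, clear glass, yellow ribbed cap, small blank white label on its side. Loose, round, upright at the start. Body 46 mm in diameter, 92 mm tall in all; the cap, 41 mm in diameter, takes the top 24 mm (68 to 92 mm up) and is the place to grip it. About 0.14 kg. Origin: centre of its underside; z up along the bottle.
- pump_tray: White fixed bottle tray, 86 mm deep (its x), 250 mm wide (its y) plus thin end lips. Three 78 mm square wells in a row, centres at y = +82 mm (left), 0 and -82 mm (right), between 4 mm walls. Well floor 5 mm, wall tops 25 mm above the bench. Origin: centre of its underside; x points away from the robot, y to the robot's left, turned at most 0.2 rad either way.
- wash_tray: Grey fixed bottle tray, 144 mm deep (its x) plus thin end lips, 74 mm wide (its y). Two 66 mm square wells, centres at x = -35 mm (front, nearer the robot) and +35 mm (behind, farther), parted by a 4 mm wall. Well floor 5 mm, wall tops 25 mm above the bench. Origin: centre of its underside; x points away from the robot, y to the robot's left, turned at most 0.2 rad either way.
- beaker: Empty glass beaker, 50 mm in diameter, 70 mm tall, loose among the bottles; not part of the job, to be left standing where it is. Origin: centre of its underside, z up.
- vial_rack: Blue rack of small white-capped vials, 80 mm (its x) by 62 mm (its y), 41 mm tall, loose among the bottles; not part of the job, to be left where it is. Origin: centre of its underside, z up.
Not all that is in view belongs to the job. Of the things that look like the wash_tray, the smallest one is meant. Leave any purple look-alike of the bottle_blue alone.

How it is judged:
At the end, for the whole second after the job is handed in: White tray: blue cap left well, amber middle, green cap right; grey tray: red cap in the well behind, yellow cap in front. Each within 14 mm of its well centre along each tray axis, on the floor (underside under 10 mm above the tray's), upright within 0.1 rad, at rest, released (x of bottle_blue in the frame of pump_tray between -0.014 and 0.014 m and y of bottle_blue in the frame of pump_tray between 0.068 and 0.096 m and z of each of bottle_blue, bottle_amber, bottle_green in the frame of pump_tray below 0.01 m and angle between each of bottle_blue, bottle_amber, bottle_green, bottle_red, bottle_yellow's own z axis and vertical below 0.1 rad and linear speed of each of bottle_blue, bottle_amber, bottle_green, bottle_red, bottle_yellow below 0.02 m/s and contact force between the fingers and bottle_blue below 0.2 N and x of bottle_amber in the frame of pump_tray between -0.014 and 0.014 m and y of bottle_amber in the frame of pump_tray between -0.014 and 0.014 m and contact force between the fingers and bottle_amber below 0.2 N and x of bottle_green in the frame of pump_tray between -0.014 and 0.014 m and y of bottle_green in the frame of pump_tray between -0.096 and -0.068 m and contact force between the fingers and bottle_green below 0.2 N and x of bottle_red in the frame of wash_tray between 0.021 and 0.049 m and y of bottle_red in the frame of wash_tray between -0.014 and 0.014 m and z of each of bottle_red, bottle_yellow in the frame of wash_tray below 0.01 m and contact force between the fingers and bottle_red below 0.2 N and x of bottle_yellow in the frame of wash_tray between -0.049 and -0.021 m and y of bottle_yellow in the frame of wash_tray between -0.014 and 0.014 m and contact force between the fingers and bottle_yellow below 0.2 N); the robot touches nothing.
It fails at once if the beaker is tipped or moved by more than 30 mm (distance of beaker from where it was at the start of the episode above 0.03 m or angle between beaker's own z axis and vertical above 0.5 rad).
It fails at once if the vial rack is tipped or moved by more than 30 mm (distance of vial_rack from where it was at the start of the episode above 0.03 m or angle between vial_rack's own z axis and vertical above 0.5 rad).
It fails at once if a bottle is tipped over (more than 45 degrees) (angle between any of bottle_blue, bottle_amber, bottle_green, bottle_red, bottle_yellow's own z axis and vertical above 0.785 rad).
It fails at once if a bottle is dropped: out of the fingers and moving faster than 0.5 m/s, as after a free fall of some 13 mm ((contact force between the fingers and bottle_blue below 0.05 N and linear speed of bottle_blue above 0.5 m/s) or (contact force between the fingers and bottle_amber below 0.05 N and linear speed of bottle_amber above 0.5 m/s) or (contact force between the fingers and bottle_green below 0.05 N and linear speed of bottle_green above 0.5 m/s) or (contact force between the fingers and bottle_red below 0.05 N and linear speed of bottle_red above 0.5 m/s) or (contact force between the fingers and bottle_yellow below 0.05 N and linear speed of bottle_yellow above 0.5 m/s)).
It also fails if it takes over 125 s, if anything falls off the work surface, if the arm or the gripper's body presses on something with over 40 N, if the wrist force passes 120 N, or if a joint passes its speed limit or range.

## Working session

There is one attempt and no reset: what is moved stays moved. The work goes in short steps, Python scripts to look and compute and a tool call to move; the robot and the scene stay as the last step left them, time stands still between calls to the robot, and variables do not carry over. Pictures are saved under pics/ and viewed, at most 14 in all, crops included, and the job is handed in when it is done.

Besides the shell and the picture viewer there is one more tool, called after "Request:" in YAML: its name, and indented under it one key for each argument. step_arm: Moves the arm, as the interface text tells. Its arguments: {"type":"object","properties":{"moves":{"type":"array","items":{"type":"array","items":{"type":"number"}}},"grip_force":{"type":"number"}},"required":["moves"]}

```bash
mkdir -p pics; ls; python3 - <<'E'
from bench import r
import cv2,numpy as np
for n in ("top","side"):
    f=r.grab_frame(n); cv2.imwrite(f"pics/{n}0.png",f["image"][:,:,::-1]); np.savez(f"{n}0.npz",**f)
    R=cv2.Rodrigues(np.array(f["rvec"]))[0]; print(n,f["mtx"].tolist(),(-R.T@np.ravel(f["tvec"])).round(3),R.round(2).tolist())
o=r.get_obs();print({k:np.round(v,3).tolist() for k,v in o.items()},r.tcp_to_grasp)
E
```

```text
pics
top [[542.6668016792503, 0.0, 318.91204335457655], [0.0, 542.6668016792503, 245.0554200963302], [0.0, 0.0, 1.0]] [ 0.22  -0.018  1.145] [[-0.01, -1.0, -0.01], [-0.98, 0.01, -0.17], [0.17, 0.01, -0.98]]
side [[453.17192526750483, 0.0, 317.8488493734453], [0.0, 453.17192526750483, 227.59695903694347], [0.0, 0.0, 1.0]] [0.209 0.686 0.552] [[-0.96, -0.27, 0.02], [-0.18, 0.57, -0.8], [0.2, -0.77, -0.6]]
{'clock': 0.1, 'joints': [1.008, 0.478, 0.022, 1.556, -0.011, 1.109, -0.083], 'qvel': [0.001, 0.0, -0.0, -0.003, 0.0, -0.001, 0.0], 'tau': [0.004, -59.777, 1.614, -28.196, 0.013, 0.005, 0.0], 'tcp_pos': [0.296, -0.606, 0.23], 'orientation': [-3.059, -0.708, 0.001], 'contact_force': [-0.136, 0.607, 0.498], 'moment': [-0.096, 0.01, 0.012], 'gripper_force': 0.0, 'grip_width': 0.086} 0.0187
```

View pics/top0.png

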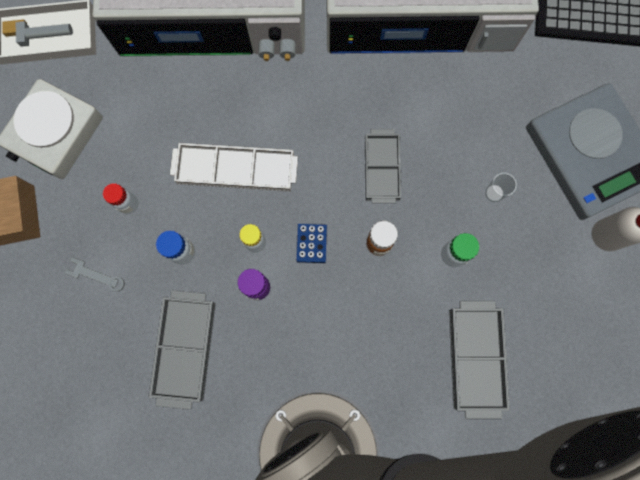

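View pics/side0.png

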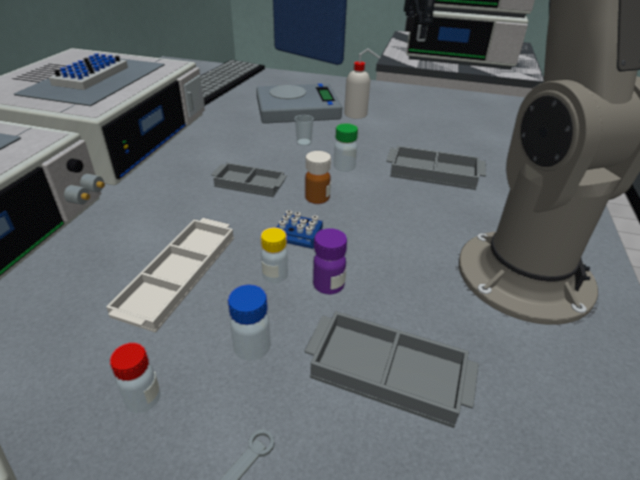

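The top view shows red at (115,195), blue (172,245), yellow (250,236), purple (252,283, ignored), amber (382,237) and green (465,247). The white tray is at (235,167) and the smallest grey tray at (383,167). The rack is at (312,243) and the beaker at (503,186).

```bash
cat > h.py <<'E'
import numpy as np,cv2
def cloud(f):
    R=cv2.Rodrigues(np.array(f["rvec"]))[0];t=np.ravel(f["tvec"]);K=f["mtx"]
    v,u=np.mgrid[:480,:640];d=f["depth"]
    c=np.stack([(u-K[0,2])/K[0,0]*d,(v-K[1,2])/K[1,1]*d,d],-1)
    W=(c-t)@R; W[d<=0]=np.nan
    return W
def comp(mask,px):
    n,l=cv2.connectedComponents(mask.astype(np.uint8)); u,v=px
    w=l[v-14:v+15,u-14:u+15]; ids=w[w>0]
    return l==np.bincount(ids).argmax()
E
python3 - <<'E'
from h import *
f=dict(np.load("top0.npz"));W=cloud(f);z=W[...,2]
for n,p in dict(red=(115,195),blue=(172,245),yellow=(250,236),purple=(252,283),amber=(382,237),green=(465,247),rack=(312,243)).items():
    w=W[p[1]-20:p[1]+21,p[0]-20:p[0]+21].reshape(-1,3);zt=np.nanpercentile(w[:,2],95);m=w[w[:,2]>zt-.006]
    print(n,zt.round(4),len(m),((m[:,:2].max(0)+m[:,:2].min(0))/2).round(4),m.mean(0).round(4),np.ptp(m,0).round(3))
for n,(u0,u1,v0,v1) in dict(pump=(165,305,135,200),wash=(355,410,122,210)).items():
    w=W[v0:v1,u0:u1].reshape(-1,3)
    m=w[(w[:,2]>.008)&(w[:,2]<.05)];print(n,len(m),np.percentile(m[:,2],[5,50,95]).round(4),"z hist")
    for lo in (.008,.018):
        q=m[m[:,2]>lo];(c,s,a)=cv2.minAreaRect((q[:,:2]*1000).astype(np.float32));print(np.round(c,1),np.round(s,1),round(a,2))
f=dict(np.load("side0.npz"))
w=W[165:205,480:525].reshape(-1,3);m=w[w[:,2]>.01];print("beaker",np.nanmin(m,0),np.nanmax(m,0))
E
```

```text
red 0.0941 326 [0.5157 0.4106] [0.5156 0.41   0.0926] [0.041 0.042 0.01 ]
blue 0.107 528 [0.41   0.2884] [0.4094 0.2883 0.105 ] [0.051 0.052 0.009]
yellow 0.0941 333 [0.4289 0.1324] [0.429  0.1326 0.0926] [0.041 0.042 0.01 ]
purple 0.1067 550 [0.3328 0.1269] [0.333  0.127  0.1047] [0.052 0.053 0.01 ]
amber 0.1065 541 [ 0.4263 -0.1311] [ 0.4256 -0.1311  0.1045] [0.053 0.051 0.009]
green 0.1064 548 [ 0.4    -0.2887] [ 0.3999 -0.2885  0.1045] [0.05  0.052 0.009]
rack 0.0422 244 [0.4238 0.0125] [0.423  0.0126 0.0414] [0.066 0.048 0.009]
pump 2129 [0.0083 0.0215 0.0283] z hist
[580.9 180.7] [272.4 115.1] 85.93
[594.2 179.7] [272.4  88.4] 85.92
wash 1147 [0.0084 0.0232 0.0284] z hist
[ 590.5 -141.7] [ 74.8 169.1] 89.53
[ 591.5 -141.7] [ 74.8 167.1] 89.53
beaker [ 0.50910158 -0.40718688  0.01000601] [ 0.55836858 -0.35885429  0.07498286]
```

```bash
cat > go.py <<'E'
import sys,numpy as np
from scipy.spatial.transform import Rotation as Q
from bench import r
# usage: go.py x y z yaw_deg  (mm; tool x axis at yaw from world x, tool down)
def go(x,y,z,yaw):
    o=r.get_obs();R=Q.from_rotvec(o["orientation"]);a=np.radians(yaw)
    X=np.array([np.cos(a),np.sin(a),0]);Z=np.array([0,0,-1.]);T=Q.from_matrix(np.stack([X,np.cross(Z,X),Z],1))
    d=R.inv().apply(np.array([x,y,z])-1000*np.array(o["tcp_pos"]))
    return d.round(1).tolist(),(R.inv()*T).as_rotvec().round(3).tolist()
if __name__=="__main__":
    a=[float(v) for v in sys.argv[1:]]
    for i in range(0,len(a),4): print(a[i:i+4],*go(*a[i:i+4]))
E
python3 go.py 400 -288.5 200 85.9
```

```text
[400.0, -288.5, 200.0, 85.9] [232.6, -239.5, 30.8] [-0.002, -0.001, -1.044]
```

Request:
step_arm:
  moves:
    - [30, -30, 4, 0, 0, -0.13, 85]
    - [60, -60, 8, 0, 0, -0.26, 85]
    - [90, -90, 12, 0, 0, -0.39, 85]
    - [120, -120, 15, 0, 0, -0.52, 85]
    - [150, -150, 19, 0, 0, -0.65, 85]
    - [180, -180, 23, 0, 0, -0.78, 85]
    - [206, -210, 27, 0, 0, -0.91, 85]
    - [232.6, -239.5, 31, 0, 0, -1.044, 85]
  grip_force: 60

```text
clock: 0.9
tcp_pos: [0.4002, -0.2873, 0.2]
orientation: [-2.294, -2.146, 0.0]
contact_force: [0.5, -1.0, 0.5]
grip_width: 0.0848
gripper_force: 0.0
```

```bash
cat > wr.py <<'E'
import sys
from bench import r
from h import *
# wrist look: highest flat patch near expected xy (mm)
f=r.grab_frame("wrist");W=cloud(f);x,y=float(sys.argv[1])/1e3,float(sys.argv[2])/1e3;zmin=float(sys.argv[3])/1e3
m=W[(np.hypot(W[...,0]-x,W[...,1]-y)<.045)&(W[...,2]>zmin)&(W[...,2]<zmin+.025)]
print(len(m),m[:,2].mean() if len(m) else 0,((m.max(0)+m.min(0))/2).round(4) if len(m) else 0,np.ptp(m,0).round(4) if len(m) else 0)
if len(sys.argv)>4: cv2.imwrite(sys.argv[4],f["image"][:,:,::-1])
E
python3 wr.py 400 -288 97 pics/w1.png; python3 go.py 400 -288.5 200 85.9
```

```text
3888 0.10335015635148594 [ 0.3995 -0.2912  0.102 ] [0.0536 0.0525 0.0097]
[400.0, -288.5, 200.0, 85.9] [-8.5, -1.8, -0.6] [-0.001, -0.004, 0.02]
```

View pics/w1.png

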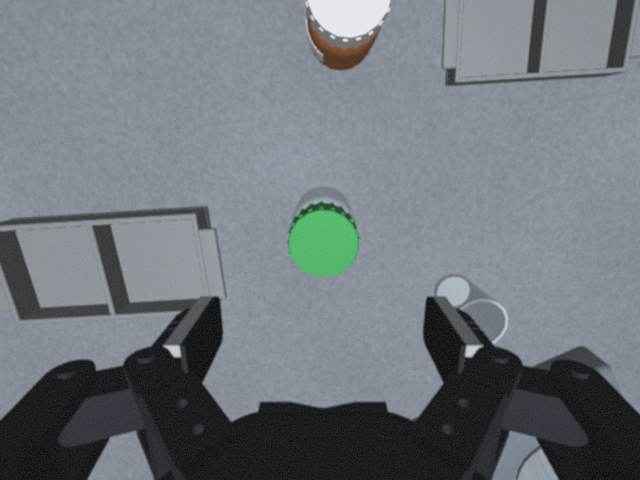

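The green cap sits centred at (323,243), between the fingers. Amber is at the top, and the beaker at (480,310) is clear of the gripper.

Request:
step_arm:
  moves:
    - [-1, 0, 20, 0, 0, 0, 85]
    - [-1, 0, 50, 0, 0, 0, 85]
    - [-1, 0, 80, 0, 0, 0, 85]
    - [-1, 0, 105, 0, 0, 0, 85]
    - [-1, 0, 120, 0, 0, 0, 85]
    - [-1, 0, 126, 0, 0, 0, 85]
    - [-1, 0, 126, 0, 0, 0, 85]
    - [-1, 0, 126, 0, 0, 0, 85]

```text
clock: 1.75
tcp_pos: [0.4007, -0.2904, 0.0749]
orientation: [2.3, 2.139, 0.0]
contact_force: [0.5, -0.1, 0.0]
grip_width: 0.0849
gripper_force: 0.0
```

```bash
python3 wr.py 400 -288 97 ; python3 go.py 400 -289.5 74 85.9
```

```text
16677 0.10454956380146688 [ 0.4005 -0.2914  0.1095] [0.0887 0.0537 0.025 ]
[400.0, -289.5, 74.0, 85.9] [0.9, -0.9, 1.2] [0.001, 0.001, -0.001]
```

Request:
step_arm:
  moves:
    - [0, 0, 0, 0, 0, 0, 45]
    - [0, 0, 0, 0, 0, 0, 45]
    - [0, 0, 0, 0, 0, 0, 45]
    - [0, 0, 0, 0, 0, 0, 45]
    - [0, 0, 0, 0, 0, 0, 45]
    - [0, 0, 0, 0, 0, 0, 45]
    - [0, 0, 0, 0, 0, 0, 45]
    - [0, 0, 0, 0, 0, 0, 45]
  grip_force: 60

```text
clock: 2.6
tcp_pos: [0.4006, -0.2904, 0.0752]
orientation: [2.299, 2.139, 0.0]
contact_force: [-1.0, 1.5, 7.9]
grip_width: 0.0505
gripper_force: 61.8
```

Request:
step_arm:
  moves:
    - [0, 0, -6, 0, 0, 0, 45]
    - [0, 0, -18, 0, 0, 0, 45]
    - [0, 0, -36, 0, 0, 0, 45]
    - [0, 0, -58, 0, 0, 0, 45]
    - [0, 0, -82, 0, 0, 0, 45]
    - [0, 0, -106, 0, 0, 0, 45]
    - [0, 0, -124, 0, 0, 0, 45]
    - [0, 0, -130, 0, 0, 0, 45]

```text
clock: 3.4
tcp_pos: [0.4011, -0.2905, 0.2069]
orientation: [2.297, 2.137, 0.001]
contact_force: [0.0, 0.3, -1.5]
grip_width: 0.0503
gripper_force: 62.8
```

```bash
python3 wr.py 400 -288 220 pics/w2.png; python3 go.py 588.2 97.9 204 85.9
```

```text
17020 0.23422489797891785 [ 0.4005 -0.2911  0.2325] [0.0781 0.0529 0.025 ]
[588.2, 97.9, 204.0, 85.9] [400.9, 158.7, 2.3] [0.003, 0.002, -0.001]
```

View pics/w2.png

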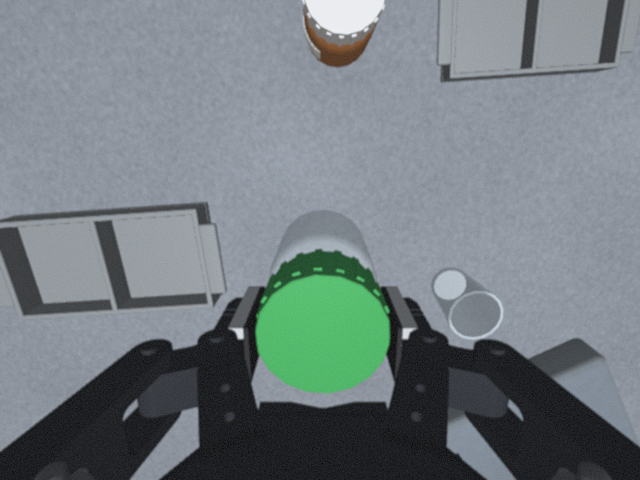

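Green is held squarely by its cap, with the bottle hanging straight.

Request:
step_arm:
  moves:
    - [10, 4, 0, 0, 0, 0, 45]
    - [32, 13, 0, 0, 0, 0, 45]
    - [64, 25, 0, 0, 0, 0, 45]
    - [100, 40, 0, 0, 0, 0, 45]
    - [138, 55, 0, 0, 0, 0, 45]
    - [176, 70, 0, 0, 0, 0, 45]
    - [214, 85, 0, 0, 0, 0, 45]
    - [252, 100, 0, 0, 0, 0, 45]

```text
clock: 4.25
tcp_pos: [0.5176, -0.0434, 0.2029]
orientation: [-2.298, -2.139, 0.002]
contact_force: [0.6, 0.4, -2.2]
grip_width: 0.0506
gripper_force: 62.8
```

Request:
step_arm:
  moves:
    - [36, 14, 0, 0, 0, 0, 45]
    - [70, 28, 0, 0, 0, 0, 45]
    - [100, 40, 0, 0, 0, 0, 45]
    - [124, 49, 0, 0, 0, 0, 45]
    - [140, 55, 0, 0, 0, 0, 45]
    - [148, 58.5, 0, 0, 0, 0, 45]
    - [149, 58.7, 0, 0, 0, 0, 45]
    - [149, 58.7, 0, 0, 0, 0, 45]

```text
clock: 5.05
tcp_pos: [0.5869, 0.0972, 0.2038]
orientation: [2.301, 2.139, -0.002]
contact_force: [0.1, -0.7, -2.8]
grip_width: 0.0506
gripper_force: 62.8
```

```bash
python3 wr.py 588 98 220 pics/w3.png; python3 go.py 588.2 97.9 80.5 85.9
```

```text
17387 0.23216582483137435 [0.5865 0.0965 0.2325] [0.0778 0.0531 0.025 ]
[588.2, 97.9, 80.5, 85.9] [1.3, 1.2, 123.5] [-0.001, 0.001, -0.002]
```

View pics/w3.png

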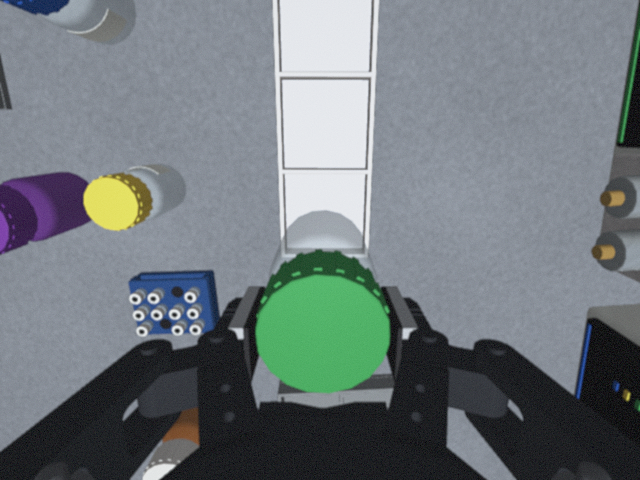

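The white tray runs straight up the frame. Its dividers are at rows 75 and 168 and its end wall at about 252. I'll check those against my tray pose before lowering.

```bash
python3 - <<'E'
from bench import r
from h import *
f=r.grab_frame("wrist");R=cv2.Rodrigues(np.array(f["rvec"]))[0];t=np.ravel(f["tvec"]);C=-R.T@t
a=np.radians(-4.07);T=np.array([[np.cos(a),np.sin(a)],[-np.sin(a),np.cos(a)]])
for p in [(326,75),(325,168),(325,252),(278,75),(375,75),(281,168),(370,168)]:
    d=R.T@np.linalg.solve(f["mtx"],[*p,1]);q=C+d*(.025-C[2])/d[2]
    print(p,(q*1000).round(1),(T@(q[:2]*1000-[594.2,179.7])).round(1))
E
```

```text
(326, 75) [597.8 216.1  25. ] [ 1.  36.5]
(325, 168) [591.4 138.5  25. ] [  0.1 -41.3]
(325, 252) [585.6  57.3  25. ] [ 1.000e-01 -1.227e+02]
(278, 75) [557.1 219.1  25. ] [-39.8  36.7]
(375, 75) [639.4 213.   25. ] [42.7 36.4]
(281, 168) [551.2 141.4  25. ] [-40.1 -41.2]
(370, 168) [632.5 135.4  25. ] [ 41.3 -41.4]
```

Request:
step_arm:
  moves:
    - [1, 1, 10, 0, 0, 0, 45]
    - [1, 1, 30, 0, 0, 0, 45]
    - [1, 1, 55, 0, 0, 0, 45]
    - [1, 1, 80, 0, 0, 0, 45]
    - [1, 1, 100, 0, 0, 0, 45]
    - [1, 1, 113, 0, 0, 0, 45]
    - [1, 1, 119, 0, 0, 0, 45]
    - [1, 1, 122, 0, 0, 0, 45]

```text
clock: 5.95
tcp_pos: [0.5885, 0.0992, 0.082]
orientation: [-2.3, -2.14, 0.0]
contact_force: [-0.1, 0.2, -2.7]
grip_width: 0.0503
gripper_force: 62.9
```

Request:
step_arm:
  moves:
    - [0, 0, 0.5, 0, 0, 0, 45]
    - [0, 0, 1, 0, 0, 0, 45]
    - [0, 0, 1, 0, 0, 0, 45]
    - [0, 0, 1, 0, 0, 0, 45]

```text
clock: 6.35
tcp_pos: [0.5888, 0.0995, 0.0819]
orientation: [2.3, 2.14, 0.001]
contact_force: [0.1, 0.7, -1.7]
grip_width: 0.0507
gripper_force: 62.9
```

Request:
step_arm:
  moves:
    - [0, 0, 0.7, 0, 0, 0, 45]
    - [0, 0, 1.2, 0, 0, 0, 45]
    - [0, 0, 1.2, 0, 0, 0, 45]
    - [0, 0, 1.2, 0, 0, 0, 54]
    - [0, 0, 1.2, 0, 0, 0, 60]
    - [0, 0, 1.2, 0, 0, 0, 70]
    - [0, 0, 1.2, 0, 0, 0, 76]
    - [0, 0, 1.2, 0, 0, 0, 76]

```text
clock: 7.15
tcp_pos: [0.5885, 0.0994, 0.0801]
orientation: [2.3, 2.14, 0.0]
contact_force: [0.3, -0.5, -0.0]
grip_width: 0.0762
gripper_force: 0.0
```

Request:
step_arm:
  moves:
    - [0, 0, -10, 0, 0, 0, 76]
    - [0, 0, -30, 0, 0, 0, 76]
    - [0, 0, -60, 0, 0, 0, 76]
    - [0, 0, -95, 0, 0, 0, 80]
    - [0, 0, -120, 0, 0, 0, 85]
    - [0, 0, -120, 0, 0, 0, 85]

```text
clock: 7.75
tcp_pos: [0.5909, 0.1004, 0.2051]
orientation: [2.297, 2.137, 0.011]
contact_force: [0.1, 0.4, -0.1]
grip_width: 0.0849
gripper_force: 0.0
```

```bash
python3 wr.py 588 98 97; python3 go.py 426 -131.1 200 85.9
```

```text
3983 0.10819462416771462 [0.5875 0.0984 0.104 ] [0.0533 0.0527 0.014 ]
[426.0, -131.1, 200.0, 85.9] [-242.1, -146.6, 1.9] [0.005, -0.001, -0.001]
```

Request:
step_arm:
  moves:
    - [-15, -9, 0, 0, 0, 0, 85]
    - [-50, -30, 0, 0, 0, 0, 85]
    - [-90, -54, 0, 0, 0, 0, 85]
    - [-130, -78, 0, 0, 0, 0, 85]
    - [-170, -103, 0, 0, 0, 0, 85]
    - [-210, -127, 0, 0, 0, 0, 85]
    - [-235, -142, 0, 0, 0, 0, 85]
    - [-241, -145.5, 0, 0, 0, 0, 85]

```text
clock: 8.6
tcp_pos: [0.4217, -0.1342, 0.1989]
orientation: [-2.305, -2.131, 0.006]
contact_force: [-0.5, 1.0, -0.5]
grip_width: 0.085
gripper_force: 0.0
```

Request:
step_arm:
  moves:
    - [0, 0, 15, 0, 0, 0, 85]
    - [0, 0, 50, 0, 0, 0, 85]
    - [0, 0, 70, 0, 0, 0, 85]
    - [0, 0, 70, 0, 0, 0, 85]

```text
clock: 9.0
tcp_pos: [0.4233, -0.1295, 0.1273]
orientation: [-2.295, -2.137, 0.005]
contact_force: [-0.1, -0.2, -1.1]
grip_width: 0.0847
gripper_force: 0.0
```

```bash
python3 wr.py 426 -131 97; python3 go.py 426 -131.1 75 85.9
```

```text
7267 0.10333848847431477 [ 0.4255 -0.1333  0.1014] [0.0535 0.0524 0.0087]
[426.0, -131.1, 75.0, 85.9] [-1.3, 1.7, 53.9] [-0.004, -0.001, 0.0]
```

Request:
step_arm:
  moves:
    - [-2, 1.5, 12, 0, 0, 0, 85]
    - [-2, 1.5, 32, 0, 0, 0, 85]
    - [-2, 1.5, 48, 0, 0, 0, 85]
    - [-2, 1.5, 54, 0, 0, 0, 85]
    - [-2, 1.5, 54, 0, 0, 0, 85]
    - [-2, 1.5, 54, 0, 0, 0, 70]
    - [-2, 1.5, 54, 0, 0, 0, 45]
    - [-2, 1.5, 54, 0, 0, 0, 45]

```text
clock: 9.85
tcp_pos: [0.428, -0.1329, 0.0773]
orientation: [2.299, 2.139, 0.001]
contact_force: [-1.4, -0.0, 6.7]
grip_width: 0.0506
gripper_force: 61.0
```

Request:
step_arm:
  moves:
    - [0, 0, 0, 0, 0, 0, 45]
    - [0, 0, 0, 0, 0, 0, 45]
    - [0, 0, 0, 0, 0, 0, 45]
    - [0, 0, 0, 0, 0, 0, 45]
    - [0, 0, 0, 0, 0, 0, 45]
    - [0, 0, 0, 0, 0, 0, 45]

```text
clock: 10.45
tcp_pos: [0.4279, -0.1328, 0.0772]
orientation: [2.299, 2.139, 0.001]
contact_force: [-2.0, 0.4, 7.8]
grip_width: 0.0507
gripper_force: 60.9
```

Request:
step_arm:
  moves:
    - [0, 0, -6, 0, 0, 0, 45]
    - [0, 0, -18, 0, 0, 0, 45]
    - [0, 0, -36, 0, 0, 0, 45]
    - [0, 0, -58, 0, 0, 0, 45]
    - [0, 0, -82, 0, 0, 0, 45]
    - [0, 0, -106, 0, 0, 0, 45]
    - [0, 0, -124, 0, 0, 0, 45]
    - [0, 0, -130, 0, 0, 0, 45]

```text
clock: 11.25
tcp_pos: [0.4284, -0.1328, 0.2087]
orientation: [2.297, 2.137, 0.003]
contact_force: [0.3, 0.2, -1.8]
grip_width: 0.05
gripper_force: 62.6
```

```bash
python3 wr.py 426 -131 222; python3 go.py 594.2 179.7 205 85.9
```

```text
16604 0.23482331001311288 [ 0.428  -0.1335  0.2345] [0.0779 0.0534 0.025 ]
[594.2, 179.7, 205.0, 85.9] [323.7, 142.9, 3.6] [0.004, 0.001, -0.001]
```

Request:
step_arm:
  moves:
    - [10, 4, 0, 0, 0, 0, 45]
    - [32, 14, 0, 0, 0, 0, 45]
    - [64, 28, 0, 0, 0, 0, 45]
    - [100, 44, 0, 0, 0, 0, 45]
    - [138, 61, 0, 0, 0, 0, 45]
    - [176, 78, 0, 0, 0, 0, 45]
    - [214, 94, 0, 0, 0, 0, 45]
    - [250, 110, 0, 0, 0, 0, 45]

```text
clock: 12.1
tcp_pos: [0.5547, 0.1116, 0.2046]
orientation: [-2.297, -2.14, 0.003]
contact_force: [0.1, -0.7, -2.7]
grip_width: 0.0507
gripper_force: 62.5
```

Request:
step_arm:
  moves:
    - [30, 13, 0, 0, 0, 0, 45]
    - [52, 23, 0, 0, 0, 0, 45]
    - [66, 30, 0, 0, 0, 0, 45]
    - [73, 32.5, 0, 0, 0, 0, 45]
    - [74, 33, 0, 0, 0, 0, 45]
    - [74, 33, 0, 0, 0, 0, 45]

```text
clock: 12.7
tcp_pos: [0.5929, 0.1792, 0.2057]
orientation: [2.301, 2.139, -0.002]
contact_force: [0.6, 1.3, -1.5]
grip_width: 0.0506
gripper_force: 62.6
```

```bash
python3 go.py 594.2 179.7 82.2 85.9
```

```text
[594.2, 179.7, 82.2, 85.9] [0.8, 1.3, 123.5] [-0.001, 0.001, -0.001]
```

Request:
step_arm:
  moves:
    - [0, 1, 10, 0, 0, 0, 45]
    - [0, 1, 30, 0, 0, 0, 45]
    - [0, 1, 55, 0, 0, 0, 45]
    - [0, 1, 80, 0, 0, 0, 45]
    - [0, 1, 100, 0, 0, 0, 45]
    - [0, 1, 113, 0, 0, 0, 45]
    - [0, 1, 119, 0, 0, 0, 45]
    - [0, 1, 122, 0, 0, 0, 45]

```text
clock: 13.5
tcp_pos: [0.5943, 0.1798, 0.0838]
orientation: [2.3, 2.139, -0.0]
contact_force: [-0.5, -0.3, -0.8]
grip_width: 0.0503
gripper_force: 62.6
```

Request:
step_arm:
  moves:
    - [0, 0, 1, 0, 0, 0, 45]
    - [0, 0, 2, 0, 0, 0, 45]
    - [0, 0, 2, 0, 0, 0, 45]
    - [0, 0, 2, 0, 0, 0, 45]

```text
clock: 13.9
tcp_pos: [0.5946, 0.1803, 0.0827]
orientation: [2.3, 2.14, 0.001]
contact_force: [-0.3, -0.1, -1.5]
grip_width: 0.0505
gripper_force: 62.6
```

Request:
step_arm:
  moves:
    - [0, 0, 0.5, 0, 0, 0, 45]
    - [0, 0, 1, 0, 0, 0, 45]
    - [0, 0, 1, 0, 0, 0, 45]
    - [0, 0, 1, 0, 0, 0, 54]
    - [0, 0, 1, 0, 0, 0, 60]
    - [0, 0, 1, 0, 0, 0, 70]
    - [0, 0, 1, 0, 0, 0, 76]
    - [0, 0, 1, 0, 0, 0, 76]

```text
clock: 14.7
tcp_pos: [0.5943, 0.1801, 0.081]
orientation: [-2.3, -2.14, 0.0]
contact_force: [0.4, -0.0, -0.6]
grip_width: 0.0761
gripper_force: 0.0
```

Request:
step_arm:
  moves:
    - [0, 0, -10, 0, 0, 0, 76]
    - [0, 0, -30, 0, 0, 0, 76]
    - [0, 0, -60, 0, 0, 0, 76]
    - [0, 0, -95, 0, 0, 0, 80]
    - [0, 0, -120, 0, 0, 0, 85]
    - [0, 0, -120, 0, 0, 0, 85]

```text
clock: 15.3
tcp_pos: [0.5965, 0.1815, 0.2062]
orientation: [2.298, 2.138, 0.011]
contact_force: [0.4, -0.5, 0.5]
grip_width: 0.0854
gripper_force: 0.0
```

```bash
python3 wr.py 594 180 97; python3 go.py 409.7 288.4 200 85.9
```

```text
3967 0.10816821275177864 [0.5922 0.1799 0.1043] [0.0533 0.0532 0.0145]
[409.7, 288.4, 200.0, 85.9] [93.9, -193.0, 3.2] [0.004, -0.002, -0.001]
```

Request:
step_arm:
  moves:
    - [6, -12, 0, 0, 0, 0, 85]
    - [21, -42, 0, 0, 0, 0, 85]
    - [40, -80, 0, 0, 0, 0, 85]
    - [58, -118, 0, 0, 0, 0, 85]
    - [76, -154, 0, 0, 0, 0, 85]
    - [90, -182, 0, 0, 0, 0, 85]
    - [94.5, -191.5, 0, 0, 0, 0, 85]
    - [94.5, -191.5, 0, 0, 0, 0, 85]

```text
clock: 16.15
tcp_pos: [0.4078, 0.2888, 0.2005]
orientation: [-2.296, -2.144, 0.003]
contact_force: [0.5, -0.7, 0.4]
grip_width: 0.0849
gripper_force: 0.0
```

Request:
step_arm:
  moves:
    - [0, 0, 15, 0, 0, 0, 85]
    - [0, 0, 50, 0, 0, 0, 85]
    - [0, 0, 70, 0, 0, 0, 85]
    - [0, 0, 70, 0, 0, 0, 85]

```text
clock: 16.55
tcp_pos: [0.4095, 0.2855, 0.128]
orientation: [-2.302, -2.137, 0.01]
contact_force: [-0.2, 0.2, 0.0]
grip_width: 0.0845
gripper_force: 0.0
```

```bash
python3 wr.py 410 288 97; python3 go.py 409.7 288.4 75 85.9
```

```text
7350 0.10334825779705496 [0.4093 0.2875 0.1014] [0.0537 0.0528 0.0088]
[409.7, 288.4, 75.0, 85.9] [1.8, -0.4, 54.8] [-0.003, 0.002, -0.002]
```

Request:
step_arm:
  moves:
    - [1, 0, 12, 0, 0, 0, 85]
    - [1, 0, 32, 0, 0, 0, 85]
    - [1, 0, 48, 0, 0, 0, 85]
    - [1, 0, 55, 0, 0, 0, 85]
    - [1, 0, 55, 0, 0, 0, 85]
    - [1, 0, 55, 0, 0, 0, 70]
    - [1, 0, 55, 0, 0, 0, 45]
    - [1, 0, 55, 0, 0, 0, 45]

```text
clock: 17.4
tcp_pos: [0.4107, 0.2899, 0.0774]
orientation: [2.3, 2.14, 0.003]
contact_force: [0.5, -0.5, 4.0]
grip_width: 0.0505
gripper_force: 61.6
```

Request:
step_arm:
  moves:
    - [0, 0, 0, 0, 0, 0, 45]
    - [0, 0, 0, 0, 0, 0, 45]
    - [0, 0, 0, 0, 0, 0, 45]
    - [0, 0, 0, 0, 0, 0, 45]
    - [0, 0, 0, 0, 0, 0, 45]

```text
clock: 17.9
tcp_pos: [0.4107, 0.2898, 0.0773]
orientation: [2.3, 2.14, 0.003]
contact_force: [-1.7, -1.2, 5.9]
grip_width: 0.0504
gripper_force: 61.6
```

Request:
step_arm:
  moves:
    - [0, 0, -6, 0, 0, 0, 45]
    - [0, 0, -18, 0, 0, 0, 45]
    - [0, 0, -36, 0, 0, 0, 45]
    - [0, 0, -58, 0, 0, 0, 45]
    - [0, 0, -82, 0, 0, 0, 45]
    - [0, 0, -106, 0, 0, 0, 45]
    - [0, 0, -124, 0, 0, 0, 45]
    - [0, 0, -130, 0, 0, 0, 45]

```text
clock: 18.7
tcp_pos: [0.4108, 0.29, 0.2087]
orientation: [2.299, 2.139, 0.006]
contact_force: [0.4, 0.5, -3.0]
grip_width: 0.0504
gripper_force: 62.8
```

```bash
python3 wr.py 410 288 222; python3 go.py 600 261.5 205 85.9
```

```text
16454 0.2345636611046814 [0.4102 0.2875 0.2345] [0.078  0.0539 0.025 ]
[600.0, 261.5, 205.0, 85.9] [-14.7, 190.8, 4.0] [0.003, -0.002, -0.001]
```

Request:
step_arm:
  moves:
    - [-1, 10, 0, 0, 0, 0, 45]
    - [-2, 32, 0, 0, 0, 0, 45]
    - [-5, 64, 0, 0, 0, 0, 45]
    - [-7, 100, 0, 0, 0, 0, 45]
    - [-9, 136, 0, 0, 0, 0, 45]
    - [-12, 166, 0, 0, 0, 0, 45]
    - [-13, 185, 0, 0, 0, 0, 45]
    - [-13, 191, 0, 0, 0, 0, 45]

```text
clock: 19.55
tcp_pos: [0.6018, 0.2602, 0.2037]
orientation: [-2.304, -2.136, 0.004]
contact_force: [-0.4, -0.5, -2.3]
grip_width: 0.05
gripper_force: 63.0
```

Request:
step_arm:
  moves:
    - [0, 0, 0, 0, 0, 0, 45]
    - [0, 0, 0, 0, 0, 0, 45]

```text
clock: 19.75
tcp_pos: [0.5983, 0.263, 0.2053]
orientation: [-2.298, -2.141, 0.003]
contact_force: [-1.2, 0.7, -2.9]
grip_width: 0.0501
gripper_force: 63.1
```

```bash
python3 wr.py 600 262 222 pics/w4.png; python3 go.py 600 263.5 82.2 85.9
```

```text
16772 0.23222848966158757 [0.5978 0.2608 0.2345] [0.0781 0.0531 0.025 ]
[600.0, 263.5, 82.2, 85.9] [0.5, 1.9, 123.5] [-0.001, 0.0, 0.001]
```

View pics/w4.png

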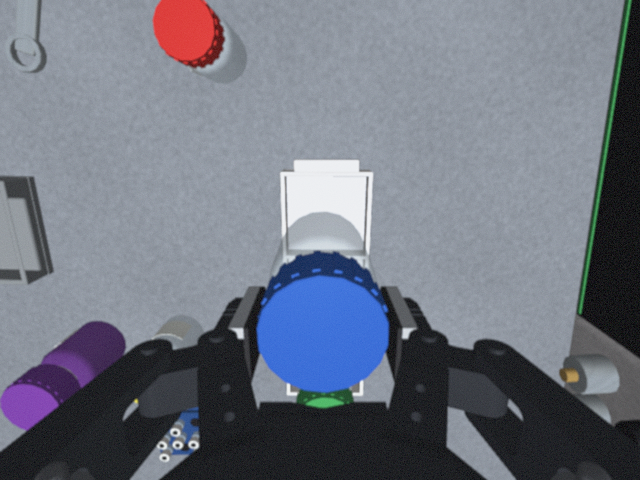

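The blue bottle is in line with the left well (rows 172–250), and its offset matches the earlier green placing.

Request:
step_arm:
  moves:
    - [0, 1, 10, 0, 0, 0, 45]
    - [0, 1, 30, 0, 0, 0, 45]
    - [0, 1, 55, 0, 0, 0, 45]
    - [0, 1, 80, 0, 0, 0, 45]
    - [0, 1, 100, 0, 0, 0, 45]
    - [0, 1, 113, 0, 0, 0, 45]
    - [0, 1, 119, 0, 0, 0, 45]
    - [0, 1, 122, 0, 0, 0, 45]

```text
clock: 20.6
tcp_pos: [0.6005, 0.2626, 0.0839]
orientation: [-2.3, -2.14, 0.0]
contact_force: [-0.3, 0.4, -2.8]
grip_width: 0.0504
gripper_force: 63.1
```

Request:
step_arm:
  moves:
    - [0, 0, 1, 0, 0, 0, 45]
    - [0, 0, 2, 0, 0, 0, 45]
    - [0, 0, 2, 0, 0, 0, 45]
    - [0, 0, 2, 0, 0, 0, 45]

```text
clock: 21.0
tcp_pos: [0.601, 0.2626, 0.0827]
orientation: [2.3, 2.14, 0.001]
contact_force: [-0.9, -0.4, -2.1]
grip_width: 0.0502
gripper_force: 63.1
```

Request:
step_arm:
  moves:
    - [0, 0, 0.5, 0, 0, 0, 45]
    - [0, 0, 1, 0, 0, 0, 45]
    - [0, 0, 1, 0, 0, 0, 45]
    - [0, 0, 1, 0, 0, 0, 54]
    - [0, 0, 1, 0, 0, 0, 60]
    - [0, 0, 1, 0, 0, 0, 70]
    - [0, 0, 1, 0, 0, 0, 76]
    - [0, 0, 1, 0, 0, 0, 76]

```text
clock: 21.8
tcp_pos: [0.6007, 0.2624, 0.081]
orientation: [-2.3, -2.14, 0.0]
contact_force: [-0.8, 0.8, 0.1]
grip_width: 0.0762
gripper_force: 0.0
```

Request:
step_arm:
  moves:
    - [0, 0, -10, 0, 0, 0, 76]
    - [0, 0, -30, 0, 0, 0, 76]
    - [0, 0, -60, 0, 0, 0, 76]
    - [0, 0, -95, 0, 0, 0, 80]
    - [0, 0, -120, 0, 0, 0, 85]
    - [0, 0, -120, 0, 0, 0, 85]

```text
clock: 22.4
tcp_pos: [0.6028, 0.2641, 0.2065]
orientation: [2.298, 2.138, 0.012]
contact_force: [0.3, 0.9, 0.4]
grip_width: 0.0851
gripper_force: 0.0
```

```bash
python3 wr.py 600 262 97; python3 go.py 515.6 410.3 200 85.9 515.6 410.3 200 -0.5
```

```text
3921 0.10816242887479652 [0.5996 0.2606 0.104 ] [0.0534 0.0524 0.0137]
[515.6, 410.3, 200.0, 85.9] [140.4, -96.6, 3.9] [0.004, -0.002, -0.001]
[515.6, 410.3, 200.0, -0.5] [140.4, -96.6, 3.9] [0.002, -0.005, 1.507]
```

Request:
step_arm:
  moves:
    - [12, -8, 0, 0, 0, 0, 85]
    - [36, -24, 0, 0, 0, 0, 85]
    - [66, -44, 0, 0, 0, 0, 85]
    - [96, -64, 0, 0, 0, 0, 85]
    - [122, -82, 10, 0, 0, 0, 85]
    - [137, -92, 40, 0, 0, 0, 85]
    - [141, -95.5, 70, 0, 0, 0, 85]
    - [141, -95.5, 70, 0, 0, 0, 85]

```text
clock: 23.25
tcp_pos: [0.5108, 0.4093, 0.1257]
orientation: [-2.295, -2.144, 0.016]
contact_force: [0.5, -0.7, -0.8]
grip_width: 0.0848
gripper_force: 0.0
```

Request:
step_arm:
  moves:
    - [0, 0, 0, 0, 0, 0, 85]
    - [0, 0, 0, 0, 0, 0, 85]

```text
clock: 23.45
tcp_pos: [0.5165, 0.4101, 0.1324]
orientation: [2.301, 2.139, 0.002]
contact_force: [0.3, 0.8, -0.1]
grip_width: 0.085
gripper_force: 0.0
```

```bash
python3 wr.py 515 410 85; python3 go.py 515.6 410.3 65 85.9
```

```text
3927 0.09125403834736172 [0.5159 0.4096 0.0894] [0.0421 0.041  0.0088]
[515.6, 410.3, 65.0, 85.9] [0.0, -1.3, 67.7] [0.002, -0.001, -0.002]
```

Request:
step_arm:
  moves:
    - [0, -1, 12, 0, 0, 0, 85]
    - [0, -1, 36, 0, 0, 0, 85]
    - [0, -1, 56, 0, 0, 0, 85]
    - [0, -1, 65, 0, 0, 0, 85]
    - [0, -1, 66, 0, 0, 0, 85]
    - [0, -1, 66, 0, 0, 0, 70]
    - [0, -1, 66, 0, 0, 0, 35]
    - [0, -1, 66, 0, 0, 0, 35]

```text
clock: 24.3
tcp_pos: [0.5152, 0.4105, 0.0662]
orientation: [2.3, 2.14, 0.003]
contact_force: [0.4, 0.2, 0.5]
grip_width: 0.0437
gripper_force: 0.1
```

Request:
step_arm:
  moves:
    - [0, 0, 0, 0, 0, 0, 35]
    - [0, 0, 0, 0, 0, 0, 35]
    - [0, 0, 0, 0, 0, 0, 35]
    - [0, 0, 0, 0, 0, 0, 35]
    - [0, 0, 0, 0, 0, 0, 35]
    - [0, 0, 0, 0, 0, 0, 35]

```text
clock: 24.9
tcp_pos: [0.5153, 0.4107, 0.0664]
orientation: [2.3, 2.14, 0.004]
contact_force: [0.3, -0.5, 5.7]
grip_width: 0.039
gripper_force: 60.2
```

Request:
step_arm:
  moves:
    - [0, 0, -6, 0, 0, 0, 35]
    - [0, 0, -18, 0, 0, 0, 35]
    - [0, 0, -36, 0, 0, 0, 35]
    - [0, 0, -58, 0, 0, 0, 35]
    - [0, 0, -84, 0, 0, 0, 35]
    - [0, 0, -112, 0, 0, 0, 35]
    - [0, 0, -134, 0, 0, 0, 35]
    - [0, 0, -140, 0, 0, 0, 35]

```text
clock: 25.7
tcp_pos: [0.5155, 0.4115, 0.2095]
orientation: [2.3, 2.14, 0.009]
contact_force: [0.1, 1.5, -1.6]
grip_width: 0.0392
gripper_force: 60.5
```

```bash
python3 wr.py 515 410 222; python3 go.py 626.5 -142 205 -0.5
```

```text
11329 0.23436360906441658 [0.5151 0.4105 0.2345] [0.0668 0.0421 0.025 ]
[626.5, -142.0, 205.0, -0.5] [-543.7, 150.6, 2.4] [0.0, -0.005, 1.508]
```

Request:
step_arm:
  moves:
    - [-10, 3, 0, 0, 0, 0.03, 35]
    - [-36, 10, 0, 0, 0, 0.1, 35]
    - [-72, 20, 0, 0, 0, 0.2, 35]
    - [-112, 31, 0, 0, 0, 0.31, 35]
    - [-152, 42, 0, 0, 0, 0.42, 35]
    - [-192, 53, 0, 0, 0, 0.53, 35]
    - [-232, 64, 0, 0, 0, 0.64, 35]
    - [-260, 72, 0, 0, 0, 0.75, 35]

```text
clock: 26.55
tcp_pos: [0.5672, 0.1403, 0.2034]
orientation: [2.928, 1.134, -0.006]
contact_force: [0.0, 0.7, -1.0]
grip_width: 0.0391
gripper_force: 60.5
```

```bash
python3 go.py 626.5 -142 205 -0.5
```

```text
[626.5, -142.0, 205.0, -0.5] [-146.3, 248.6, -1.0] [0.002, 0.004, 0.748]
```

Request:
step_arm:
  moves:
    - [-15, 25, 0, 0, 0, 0.1, 35]
    - [-36, 59, 0, 0, 0, 0.2, 35]
    - [-58, 95, 0, 0, 0, 0.31, 35]
    - [-80, 131, 0, 0, 0, 0.42, 35]
    - [-102, 167, 0, 0, 0, 0.53, 35]
    - [-124, 203, 0, 0, 0, 0.64, 35]
    - [-142, 233, 0, 0, 0, 0.72, 35]
    - [-152, 250, 0, 0, 0, 0.75, 35]

```text
clock: 27.35
tcp_pos: [0.625, -0.146, 0.2034]
orientation: [3.14, -0.014, -0.005]
contact_force: [-0.5, 0.2, -0.9]
grip_width: 0.0393
gripper_force: 60.5
```

Request:
step_arm:
  moves:
    - [0, 0, 0, 0, 0, 0, 35]
    - [0, 0, 0, 0, 0, 0, 35]
    - [0, 0, 0, 0, 0, 0, 35]

```text
clock: 27.65
tcp_pos: [0.6262, -0.1386, 0.2046]
orientation: [-3.14, -0.004, 0.001]
contact_force: [0.4, 0.1, -1.6]
grip_width: 0.0394
gripper_force: 60.5
```

```bash
python3 wr.py 626 -142 222 pics/w5.png; python3 go.py 626.5 -142 71.4 -0.5
```

```text
11637 0.2314412527480577 [ 0.6254 -0.14    0.2345] [0.0427 0.0738 0.025 ]
[626.5, -142.0, 71.4, -0.5] [0.2, 3.6, 133.4] [-0.001, 0.001, 0.011]
```

View pics/w5.png

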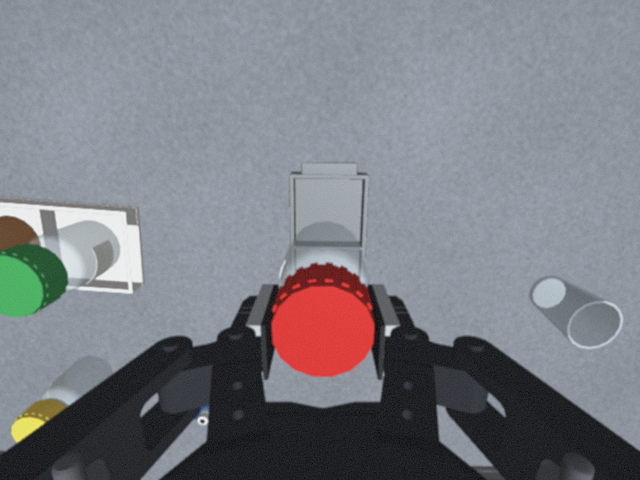

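The wash tray's rear well spans rows 172–245 and columns 291–368. The bottle is about 3 mm left of its middle, so I'll shift right by 3 mm and lower.

Request:
step_arm:
  moves:
    - [0.5, 3, 10, 0, 0, 0.01, 35]
    - [0.5, 3, 32, 0, 0, 0.01, 35]
    - [0.5, 3, 60, 0, 0, 0.01, 35]
    - [0.5, 3, 88, 0, 0, 0.01, 35]
    - [0.5, 3, 110, 0, 0, 0.01, 35]
    - [0.5, 3, 123, 0, 0, 0.01, 35]
    - [0.5, 3, 129, 0, 0, 0.01, 35]
    - [0.5, 3, 132, 0, 0, 0.01, 35]

```text
clock: 28.5
tcp_pos: [0.6272, -0.1439, 0.0729]
orientation: [-3.141, 0.017, -0.0]
contact_force: [0.5, 0.6, -0.9]
grip_width: 0.0396
gripper_force: 60.6
```

Request:
step_arm:
  moves:
    - [0, 0, 0.5, 0, 0, 0, 35]
    - [0, 0, 1, 0, 0, 0, 35]
    - [0, 0, 1, 0, 0, 0, 35]
    - [0, 0, 1, 0, 0, 0, 35]

```text
clock: 28.9
tcp_pos: [0.6274, -0.1442, 0.0728]
orientation: [3.141, -0.018, 0.002]
contact_force: [1.0, -0.2, -0.9]
grip_width: 0.0395
gripper_force: 60.6
```

Request:
step_arm:
  moves:
    - [0, 0, 0.7, 0, 0, 0, 35]
    - [0, 0, 1.4, 0, 0, 0, 35]
    - [0, 0, 1.5, 0, 0, 0, 35]
    - [0, 0, 1.5, 0, 0, 0, 44]
    - [0, 0, 1.5, 0, 0, 0, 50]
    - [0, 0, 1.5, 0, 0, 0, 60]
    - [0, 0, 1.5, 0, 0, 0, 70]
    - [0, 0, 1.5, 0, 0, 0, 70]

```text
clock: 29.7
tcp_pos: [0.627, -0.144, 0.0705]
orientation: [-3.141, 0.018, 0.0]
contact_force: [0.3, 0.3, 0.5]
grip_width: 0.0697
gripper_force: 0.0
```

Request:
step_arm:
  moves:
    - [0, 0, -10, 0, 0, 0, 70]
    - [0, 0, -30, 0, 0, 0, 70]
    - [0, 0, -60, 0, 0, 0, 76]
    - [0, 0, -95, 0, 0, 0, 85]
    - [0, 0, -125, 0, 0, 0, 85]
    - [0, 0, -130, 0, 0, 0, 85]

```text
clock: 30.3
tcp_pos: [0.6295, -0.1445, 0.206]
orientation: [3.14, -0.018, 0.012]
contact_force: [0.7, -2.5, -0.6]
grip_width: 0.0851
gripper_force: 0.0
```

```bash
python3 wr.py 626 -142 85; python3 go.py 429 132.5 200 30 429 132.5 200 -0.5
```

```text
2312 0.09594294543197543 [ 0.6267 -0.1472  0.0919] [0.0413 0.0422 0.0137]
[429.0, 132.5, 200.0, 30.0] [-203.0, -274.6, 3.2] [0.003, -0.006, -0.535]
[429.0, 132.5, 200.0, -0.5] [-203.0, -274.6, 3.2] [0.001, -0.006, -0.003]
```

Request:
step_arm:
  moves:
    - [-12, -16, 0, 0, 0, 0, 85]
    - [-36, -49, 0, 0, 0, 0, 85]
    - [-64, -87, 0, 0, 0, 0, 85]
    - [-92, -125, 0, 0, 0, 0, 85]
    - [-120, -163, 0, 0, 0, 0, 85]
    - [-148, -201, 0, 0, 0, 0, 85]
    - [-174, -237, 0, 0, 0, 0, 85]
    - [-192, -262, 10, 0, 0, 0, 85]

```text
clock: 31.15
tcp_pos: [0.4362, 0.1225, 0.1909]
orientation: [-3.141, 0.013, -0.001]
contact_force: [0.1, 0.8, -0.4]
grip_width: 0.0851
gripper_force: 0.0
```

Request:
step_arm:
  moves:
    - [-8, -11, 20, 0, 0, 0, 85]
    - [-9, -12, 45, 0, 0, 0, 85]
    - [-9, -12, 60, 0, 0, 0, 85]
    - [-9, -12, 60, 0, 0, 0, 85]
    - [-9, -12, 60, 0, 0, 0, 85]

```text
clock: 31.65
tcp_pos: [0.4287, 0.132, 0.1304]
orientation: [3.141, -0.018, -0.002]
contact_force: [-0.7, 0.3, 0.6]
grip_width: 0.0853
gripper_force: 0.0
```

```bash
python3 wr.py 429 132.5 85; python3 go.py 429 132.5 65 -0.5
```

```text
4024 0.0912164809332439 [0.43   0.1304 0.0893] [0.0417 0.0424 0.0087]
[429.0, 132.5, 65.0, -0.5] [-0.4, -0.3, 66.0] [-0.0, -0.0, -0.003]
```

Request:
step_arm:
  moves:
    - [0, 0.5, 12, 0, 0, 0, 85]
    - [0, 0.5, 36, 0, 0, 0, 85]
    - [0, 0.5, 56, 0, 0, 0, 85]
    - [0, 0.5, 64, 0, 0, 0, 85]
    - [0, 0.5, 65.5, 0, 0, 0, 85]
    - [0, 0.5, 65.5, 0, 0, 0, 70]
    - [0, 0.5, 65.5, 0, 0, 0, 35]
    - [0, 0.5, 65.5, 0, 0, 0, 35]

```text
clock: 32.5
tcp_pos: [0.4297, 0.1318, 0.0659]
orientation: [-3.141, 0.018, -0.002]
contact_force: [0.9, -0.2, 0.3]
grip_width: 0.0435
gripper_force: 0.0
```

Request:
step_arm:
  moves:
    - [0, 0, 0, 0, 0, 0, 35]
    - [0, 0, 0, 0, 0, 0, 35]
    - [0, 0, 0, 0, 0, 0, 35]
    - [0, 0, 0, 0, 0, 0, 35]
    - [0, 0, 0, 0, 0, 0, 35]
    - [0, 0, 0, 0, 0, 0, 35]

```text
clock: 33.1
tcp_pos: [0.4298, 0.1319, 0.0661]
orientation: [-3.141, 0.018, -0.003]
contact_force: [-1.2, -0.7, 6.5]
grip_width: 0.0392
gripper_force: 59.7
```

Request:
step_arm:
  moves:
    - [0, 0, -6, 0, 0, 0, 35]
    - [0, 0, -18, 0, 0, 0, 35]
    - [0, 0, -36, 0, 0, 0, 35]
    - [0, 0, -58, 0, 0, 0, 35]
    - [0, 0, -84, 0, 0, 0, 35]
    - [0, 0, -112, 0, 0, 0, 35]
    - [0, 0, -134, 0, 0, 0, 35]
    - [0, 0, -140, 0, 0, 0, 35]

```text
clock: 33.9
tcp_pos: [0.4303, 0.1322, 0.2081]
orientation: [-3.14, 0.018, -0.007]
contact_force: [-0.4, 0.3, -2.4]
grip_width: 0.0396
gripper_force: 60.5
```

```bash
python3 wr.py 429 132 222; python3 go.py 556 -143 205 -0.5
```

```text
11748 0.23391735478806222 [0.4308 0.1308 0.2345] [0.0415 0.067  0.025 ]
[556.0, -143.0, 205.0, -0.5] [129.0, 273.6, 2.8] [-0.001, -0.004, -0.003]
```

Request:
step_arm:
  moves:
    - [5, 10, 0, 0, 0, 0, 35]
    - [16, 34, 0, 0, 0, 0, 35]
    - [32, 68, 0, 0, 0, 0, 35]
    - [49, 104, 0, 0, 0, 0, 35]
    - [66, 142, 0, 0, 0, 0, 35]
    - [84, 180, 0, 0, 0, 0, 35]
    - [101, 217, 0, 0, 0, 0, 35]
    - [115, 246, 0, 0, 0, 0, 35]

```text
clock: 34.75
tcp_pos: [0.5407, -0.1194, 0.2031]
orientation: [3.141, -0.021, -0.005]
contact_force: [0.1, -0.0, -1.7]
grip_width: 0.0395
gripper_force: 60.6
```

Request:
step_arm:
  moves:
    - [8, 18, 0, 0, 0, 0, 35]
    - [12, 26, 0, 0, 0, 0, 35]
    - [13, 28, 0, 0, 0, 0, 35]
    - [13, 28, 0, 0, 0, 0, 35]
    - [13, 28, 0, 0, 0, 0, 35]

```text
clock: 35.25
tcp_pos: [0.5536, -0.1423, 0.2048]
orientation: [-3.141, 0.015, 0.001]
contact_force: [0.4, 0.4, -2.7]
grip_width: 0.0393
gripper_force: 60.6
```

```bash
python3 wr.py 556 -142 222; python3 go.py 556.5 -142 71.1 -0.5
```

```text
11654 0.2315503998116376 [ 0.5541 -0.1435  0.2345] [0.0419 0.0742 0.025 ]
[556.5, -142.0, 71.1, -0.5] [2.9, -0.3, 133.9] [-0.0, 0.0, -0.0]
```

Request:
step_arm:
  moves:
    - [2, 0, 10, 0, 0, 0, 35]
    - [2, 0, 32, 0, 0, 0, 35]
    - [2, 0, 60, 0, 0, 0, 35]
    - [2, 0, 88, 0, 0, 0, 35]
    - [2, 0, 110, 0, 0, 0, 35]
    - [2, 0, 123, 0, 0, 0, 35]
    - [2, 0, 130, 0, 0, 0, 35]
    - [2, 0, 133, 0, 0, 0, 35]

```text
clock: 36.1
tcp_pos: [0.5561, -0.1436, 0.0718]
orientation: [-3.141, 0.017, 0.0]
contact_force: [0.5, -1.8, -2.0]
grip_width: 0.0394
gripper_force: 60.6
```

Request:
step_arm:
  moves:
    - [0, 0, 0.5, 0, 0, 0, 35]
    - [0, 0, 1, 0, 0, 0, 35]
    - [0, 0, 1, 0, 0, 0, 35]
    - [0, 0, 1, 0, 0, 0, 35]

```text
clock: 36.5
tcp_pos: [0.5564, -0.1439, 0.0717]
orientation: [3.141, -0.018, 0.002]
contact_force: [-0.4, 0.3, -2.0]
grip_width: 0.039
gripper_force: 60.6
```

Request:
step_arm:
  moves:
    - [0, 0, 0.5, 0, 0, 0, 35]
    - [0, 0, 1, 0, 0, 0, 35]
    - [0, 0, 1, 0, 0, 0, 35]
    - [0, 0, 1, 0, 0, 0, 44]
    - [0, 0, 1, 0, 0, 0, 50]
    - [0, 0, 1, 0, 0, 0, 60]
    - [0, 0, 1, 0, 0, 0, 70]
    - [0, 0, 1, 0, 0, 0, 70]

```text
clock: 37.3
tcp_pos: [0.556, -0.1438, 0.07]
orientation: [-3.142, 0.018, 0.0]
contact_force: [-0.3, 0.2, -0.6]
grip_width: 0.07
gripper_force: 0.0
```

Request:
step_arm:
  moves:
    - [0, 0, -10, 0, 0, 0, 70]
    - [0, 0, -30, 0, 0, 0, 70]
    - [0, 0, -60, 0, 0, 0, 76]
    - [0, 0, -95, 0, 0, 0, 85]
    - [0, 0, -125, 0, 0, 0, 85]
    - [0, 0, -130, 0, 0, 0, 85]

```text
clock: 37.9
tcp_pos: [0.5584, -0.1442, 0.205]
orientation: [3.14, -0.018, 0.012]
contact_force: [1.1, 0.5, 0.5]
grip_width: 0.0852
gripper_force: 0.0
```

Request:
step_arm:
  moves:
    - [-10, 20, -5, 0, 0, 0, 85]
    - [-40, 60, -10, 0, 0, 0, 85]
    - [-70, 100, -10, 0, 0, 0, 85]
    - [-100, 140, -10, 0, 0, 0, 85]
    - [-120, 180, -10, 0, 0, 0, 85]
    - [-130, 200, -10, 0, 0, 0, 85]
    - [-130, 200, -10, 0, 0, 0, 85]
    - [-130, 200, -10, 0, 0, 0, 85]

```text
clock: 38.7
tcp_pos: [0.4236, -0.3421, 0.21]
orientation: [-3.141, 0.019, 0.0]
contact_force: [-0.2, 1.6, -0.9]
grip_width: 0.0852
gripper_force: 0.0
```

```bash
python3 - <<'E'
from bench import r
from h import *
f=r.grab_frame("top");W=cloud(f);cv2.imwrite("pics/end.png",f["image"][:,:,::-1])
for n,x,y,zt,tx,ty,yw,cx,cy in [("blue",.6,.261,.099,.5942,.1797,-4.07,0,82),("amber",.594,.18,.099,.5942,.1797,-4.07,0,0),("green",.588,.098,.099,.5942,.1797,-4.07,0,-82),("red",.6265,-.142,.087,.5915,-.1417,-.5,35,0),("yellow",.5565,-.142,.087,.5915,-.1417,-.5,-35,0)]:
    m=W[(np.hypot(W[...,0]-x,W[...,1]-y)<.04)&(W[...,2]>zt+.005)&(W[...,2]<zt+.02)]
    if not len(m): print(n,"unseen");continue
    c=((m.max(0)+m.min(0))/2)[:2];a=np.radians(yw);T=np.array([[np.cos(a),np.sin(a)],[-np.sin(a),np.cos(a)]])
    print(n,len(m),np.median(m[:,2]).round(4),c.round(4),"err mm",(T@(c-[tx,ty])*1000-[cx,cy]).round(1))
E
```

```text
blue 520 0.1098 [0.6002 0.2623] err mm [0.1 0.8]
amber 524 0.1097 [0.5926 0.1819] err mm [-1.8  2.1]
green 525 0.1097 [0.5874 0.0998] err mm [-1.1  1.8]
red 310 0.0975 [ 0.6259 -0.1431] err mm [-0.6 -1.1]
yellow 324 0.0975 [ 0.5568 -0.143 ] err mm [ 0.3 -1.6]
```

View pics/end.png

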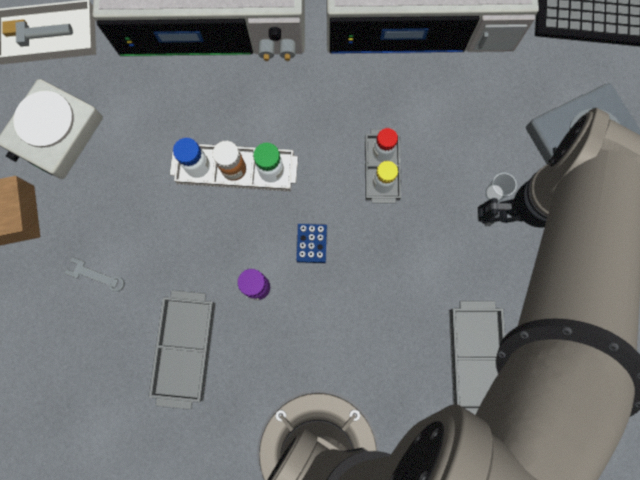

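All five bottles stand within about 2 mm of their well centres. The beaker (503,186), rack (312,243) and purple bottle (252,283) haven't moved, and the arm is clear of everything.

```bash
python3 -c "
from bench import r
print(r.hand_in())"
```

```text
the job is handed in; nothing more can be done
None
```

The job is handed in: all five bottles were released upright in their assigned wells, within about 3 mm of centre by the last top-camera view, with the beaker and vial rack left where they stood; `hand_in` returned no verdict.

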